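# Open the strongbox's combination lock and hold up its shackle

## Robot

A 6-joint arm with a two-finger parallel gripper is mounted at the origin on a cart in front of the work surface, level with it; the furniture and walls round the work are solid. World frame = base frame: x ahead of the robot, y to its left, z up, the work surface at z = 0. Lengths are in m, angles in rad, forces in N, time in s.
With the tool pointing down it reaches from about 0.25 to 0.725 m from the base axis. Payload 4 kg.
Tool frame: the origin (TCP) lies between the finger pads; the fingertips stand 11 mm ahead of it and the grasp point (between the pads) lies 8 mm behind it (bot.tip_extent is the distance from the TCP to the fingertips, in m); z points along the fingers, y is the line along which they close (so a half turn about z gives the same grasp; the last joint's range is limited). The gripper opens to 85 mm and grips with 20 to 120 N. Pads are 22 mm wide; open, the fingers measure 114 mm over their backs; the gripper's body (76 mm by 85 mm) begins 54 mm behind the grasp point. The pads swing forward as they close: fully open they stand 13 mm farther back than shut.
Start: joints at [-1.117, 0.241, 0.005, 1.335, 0, 1.571], TCP at [0.219, -0.449, 0.242] pointing down, gripper open.
Joint ranges: [-2.72, 2.72], [-1.05, 1.87], [-1.09, 1.28], [-1.99, 2.15], [-1.42, 1.44], [-3.14, 3.14]. Speed limits (rad/s): [2.79, 2.79, 3.14, 3.14, 3.14, 3.14].

## Interface

Orientations are given as a unit quaternion [x, y, z, w].
In Python, from workcell import bot gives the robot as it stands. The module is installed in compiled form; this text tells all that it offers.
- The arm moves only by the tool drive_tool, never from a script. Its argument "rows" is a list of rows, each an object of numbers: "dx", "dy", "dz": the shift along the tool's x, y, z in units of 50 mm (1.0 is 50 mm); "wx", "wy", "wz": the turn, a rotation vector about the tool's x, y, z in units of 5 degrees (1.0 is 5 degrees); "hand": the finger opening in mm, from 0 to 85.4. A call has 1 to 20 rows; each row is the pose to reach, as a shift and turn from the pose commanded when the call began, along the tool's axes at that moment; what a row does not reach only later rows make up. A row lasts 1/10 s, in which the tool goes at most 50 mm and 8.59 degrees, less where a joint would pass 70% of its speed; a pose out of reach is approached as far as the arm can. A call with a gripper value outside its range is refused whole. The fingers move at their own pace and stop on an object; the grip force is fixed at half the most. Time passes only in rows, so rows that repeat a pose let the fingers close. It gives the time, the measured TCP pose, the force, the opening and the grip force at its end, in the units of the state.
- bot.get_obs(): the state, without advancing time (a new reading comes with each control period).
- bot.camera(name): name is "scene" or "top"; returns the picture (480x640x3 uint8, red, green, blue); there is no depth.
- bot.get_calibration(name): a dict with "vfov" (degrees; the focal length in pixels is half the picture's height over the tangent of half this angle, whatever the lens; pixels are square), "cx", "cy" (the principal point, pixels), "k1" (the pictures are not rectified: a ray, as slopes to the right and down, at radius r is drawn at 1 + k1 r^2 times it, then the intrinsics apply), "origin" and "rotation" of the camera in the world. Camera axes: x right, y up, looking along -z (the intrinsics and any distortion apply to the point x, -y, -z); pixel columns grow to the right and rows downward; lengths in m; the calibration is good to about 2 mm. A picture is of the moment at which its call begins. get_calibration takes no time and is no camera call.
- bot.job_done(): hands the job in; it is judged then, once.
Trained networks look in the newest picture that a camera, given by its name, has taken for a name from the list of things; names that differ only in an ending like _2 or _b are one class to them, and where a whole thing is asked for, a point or a joint stands for the part that bears it (a point fixed in the world has none). Each returns a list of dicts, best first, with "score" (0 to 1); they miss things now and then, are a little off and sometimes report something else, mostly with a low value. They report only what shows in the picture. A call takes as long as a camera call. They do not tell look-alikes from the thing itself.
- bot.look_for(camera, thing): "extent" ([centre column, centre row, width, height] in pixels, round what is visible of it).
- bot.outline_of(camera, thing): "region" (480x640 bool, what is visible of it) and "extent" ([centre column, centre row, width, height] in pixels, round what is visible of it).
The state is a dict: "clock": time; "joint_pos": joint angles; "joint_vel": joint speeds; "tau": joint torques, N m; "eef_pos": TCP position; "tool_rot": TCP orientation; "ft_force": force on the tool from outside, world axes, zero at the start; "ft_torque": the same for the moment, N m; "grip_width": finger opening in m; "grasp_force": force on a finger pad.
Only numpy, scipy, OpenCV 4.12 (cv2) and the standard library are available. Lean on these libraries where they do the work, as an engineer would, in place of code of your own. Each camera call takes 0.05 s, during which the arm holds its last target. There are 200 camera calls.

## Task

Open the combination lock on the green strongbox: with the blade of the yellow screwdriver lever up the dark dust cover by its front tab until it falls open behind the box, and lay the screwdriver back on the bench. Then turn the dial, feeling for its clicks, until its red line clicks in at the brass pointer, and pull the steel shackle straight up out of its holes. Finish holding the shackle upright in the gripper, well clear above the box, and do not disturb the jar, loupe, doming block, spool or mallet head.

Things in the scene. Friction and masses are not known exactly. Their poses are not given: they have to be found in the camera images.
- strongbox: Green steel strongbox, fixed to the bench, 100 (x) x 160 (y) x 45 mm high, with a dial under a dark dust cover on its left half and a steel shackle in its right half. Origin at the centre of its underside; its x points to its back (hinge side), y to its left, z up. The front (-x) faces the robot more or less.
- cover (a joint): Dust cover over the dial, dark steel cap 79 x 56 x 37 mm high over box x -30 to +50, y +2 to +58 mm, 60 g. 0 = shut, grows as its front rises (rad), to a stop at 3.05 where it hangs open behind the box, below its top. Falls shut when let go below about 1.1 rad, falls open by itself beyond.
- cover_hinge (a point): Middle of the cover's hinge axis: box x +50, y +30, z 45 mm. Axes parallel to the box's.
- cover_tab (a point): Middle of the underside of the bright pry tab in front of the cover: 30 mm wide (y), 3 mm thick, sticks out 17 mm. When shut it is 8.5 mm above the box's top, 88 mm in front of the hinge, 12 mm behind the box's front edge, so a thin blade passes under it from the front (cover's front wall 8 mm behind this point). Turns with the cover.
- driver_grip (a point): Grip point of the yellow screwdriver that lies on the bench: on the axis of its handle (handle 66 mm long, 11.4 mm thick), 6 mm above the bench, 22 mm behind the handle's front end. The tool is 115 mm long and weighs 30 g.
- driver_tip (a point): Tip of the screwdriver's blade, on its axis, 68 mm ahead of driver_grip; the bare blade is 46 mm long and 2.6 mm thick.
- dial (a joint): Dial angle (rad), positive counter-clockwise seen from above. 0 = red line at the brass pointer in front of the dial, the only setting where the shackle is free (within 0.2). Clicks into a seat every 30 degrees; about 0.15 N m moves it on; let go between seats, it may stay there. Starts one to three seats counter-clockwise of 0: turn clockwise. Range -0.8 to 1.9.
- dial_knob (a point): Centre of the knurled aluminium knob of the dial, on its axis, half-way up: 30 mm diameter, 26 mm high, its foot on a black disc of 42 mm diameter and 5 mm height whose top is 50.5 mm above the bench. The knob's top is 76.5 mm above the bench. Red line on its top and on the disc. The cover must be open to reach it.
- shackle_crown (a point): Middle of the straight top bar of the loose steel shackle, on the bar's axis: a U of 10 mm round rod, 120 g, its bar along the box's y. Its two legs are 44 mm apart and stand in holes 13 mm wide; this point is 87 mm above the bench (42 mm above the box's top) when seated. Own axes: y along the bar, z up.
- shackle_foot (a point): Point of the shackle midway between the lower ends of its legs, 83 mm below shackle_crown; 4 mm above the bench when seated (41 mm below the box's top).
- screwdriver: The same yellow screwdriver; origin at its underside, midway along.
- shackle: The loose shackle; origin the same as shackle_foot.
- jar: Bystander: glass jar with black lid, 48 mm across, 63 mm high.
- loupe: Bystander: black eye loupe, 39 mm across, 30 mm high.
- doming_block: Bystander: brass cube of 42 mm with hollows.
- spool: Bystander: wire spool, 48 mm across, 32 mm high.
- mallet: Bystander: white nylon mallet head, 31 x 53 x 31 mm, lying.
Mind the look-alikes: they are no part of the job. What is meant by the shackle is not pink or turquoise, and is the larger of those in its own colour.

How it is judged:
On the way, in this order (a step that is already met when the one before it is completed fails the run):
1. the screwdriver levers the cover up (value of joint cover above 0.3 rad and contact force between screwdriver and cover above 0.03 N), for 0.1 s.
2. the cover lies open behind the box (value of joint cover above 2 rad), for 0.2 s.
3. the screwdriver lies on the bench again (height (world z) of each of driver_grip, driver_tip below 0.015 m and contact force between the fingers and screwdriver below 0.1 N), for 0.2 s.
4. the dial's red line is clicked in at the pointer (value of joint dial between -0.2 and 0.2 rad), for 0.2 s.
At the end, for the whole second after the job is handed in: The cover is open (over 2 rad), the screwdriver lies flat on the bench, the dial is within 0.3 rad of the pointer, and the gripper holds the shackle (over 1 N) at rest, within 0.35 rad of upright, its legs at least 20 mm above the box's top and within 150 mm sideways of its centre (value of joint cover above 2 rad and height (world z) of each of driver_grip, driver_tip below 0.015 m and value of joint dial between -0.3 and 0.3 rad and z of shackle_foot in the frame of strongbox above 0.065 m and horizontal distance between shackle_foot and strongbox below 0.15 m and angle between shackle_foot's own z axis and vertical below 0.35 rad and contact force between the fingers and shackle above 1 N and contact force between shackle and strongbox below 0.1 N and linear speed of shackle below 0.05 m/s); the arm keeps its last pose, push and grip.
It fails at once if the jar was shifted by more than 3 cm (distance of jar from where it was at the start of the episode above 0.03 m).
It fails at once if the loupe was shifted by more than 3 cm (distance of loupe from where it was at the start of the episode above 0.03 m).
It fails at once if the doming block was shifted by more than 3 cm (distance of doming_block from where it was at the start of the episode above 0.03 m).
It fails at once if the spool was shifted by more than 3 cm (distance of spool from where it was at the start of the episode above 0.03 m).
It fails at once if the mallet head was shifted by more than 3 cm (distance of mallet from where it was at the start of the episode above 0.03 m).
It also fails if it takes over 69 s, if anything falls off the work surface, if the arm or the gripper's body presses on something with over 40 N, if the wrist force passes 120 N, or if a joint passes its speed limit or range.

## Working session

There is one attempt and no reset: what is moved stays moved. The work goes in short steps, Python scripts to look and compute and a tool call to move; the robot and the scene stay as the last step left them, time stands still between calls to the robot, and variables do not carry over. Pictures are saved under pics/ and viewed, at most 10 in all, crops included, and the job is handed in when it is done.

Besides the shell and the picture viewer there is one more tool, called after "Call:" as name(argument=value, ...) on one line, values as JSON. drive_tool: Moves the arm, as the interface text tells. Its arguments: {"type":"object","properties":{"rows":{"type":"array","items":{"type":"object","properties":{"dx":{"type":"number"},"dy":{"type":"number"},"dz":{"type":"number"},"wx":{"type":"number"},"wy":{"type":"number"},"wz":{"type":"number"},"hand":{"type":"number"}}}}},"required":["rows"]}

```bash
mkdir -p pics; cat > h.py <<'E'
import numpy as np,cv2
from workcell import bot
from scipy.spatial.transform import Rotation as R
def ray(cam,u,v):
    c=bot.get_calibration(cam);f=240/np.tan(np.radians(c['vfov'])/2)
    d=np.array([(u-c['cx'])/f,(v-c['cy'])/f]);p=d.copy()
    for _ in range(30):p=d/(1+c['k1']*(p@p))
    Rm=np.array(c['rotation'])
    if Rm.shape!=(3,3):Rm=R.from_quat(Rm.ravel()).as_matrix()
    return np.array(c['origin']),Rm@np.array([p[0],-p[1],-1])
def at_z(cam,u,v,z):
    o,d=ray(cam,u,v);return o+d*(z-o[2])/d[2]
def proj(cam,P):
    c=bot.get_calibration(cam);f=240/np.tan(np.radians(c['vfov'])/2)
    Rm=np.array(c['rotation'])
    if Rm.shape!=(3,3):Rm=R.from_quat(Rm.ravel()).as_matrix()
    q=(np.atleast_2d(P)-np.array(c['origin']))@Rm
    s=np.c_[q[:,0]/-q[:,2],-q[:,1]/-q[:,2]];s=s*(1+c['k1']*(s**2).sum(1))[:,None]
    return s*f+[c['cx'],c['cy']]
def shot(cam,name,crop=None,k=1):
    im=bot.camera(cam)
    if crop:im=im[crop[1]:crop[3],crop[0]:crop[2]]
    cv2.imwrite('pics/'+name,cv2.resize(im[:,:,::-1],None,fx=k,fy=k,interpolation=cv2.INTER_CUBIC))
E
python3 - <<'E'
from h import *
for c in('top','scene'):
    shot(c,c+'0.png');print(bot.get_calibration(c))
    for t in('strongbox','cover','screwdriver','shackle','jar','loupe','doming_block','spool','mallet'):
        print(c,t,[(round(r['score'],2),np.round(r['extent']).tolist()) for r in bot.look_for(c,t)[:4]])
o=bot.get_obs();print(o['clock'],o['eef_pos'],o['tool_rot'])
E
```

```text
{'vfov': 46.49785816903742, 'cx': 326.630311008493, 'cy': 235.84280729990627, 'k1': -0.11006451495197185, 'origin': array([0.37900495, 0.08096073, 1.17859824]), 'rotation': array([-0.04519064,  0.04409326,  0.71279899, -0.69852072])}
top strongbox [(0.78, [259.0, 226.0, 93.0, 78.0]), (0.28, [277.0, 218.0, 25.0, 19.0])]
top cover [(0.63, [243.0, 231.0, 42.0, 53.0]), (0.54, [414.0, 285.0, 13.0, 32.0]), (0.5, [260.0, 226.0, 88.0, 80.0])]
top screwdriver [(0.52, [413.0, 285.0, 10.0, 35.0])]
top shackle [(0.75, [468.0, 206.0, 24.0, 28.0]), (0.67, [333.0, 248.0, 19.0, 12.0]), (0.48, [278.0, 218.0, 24.0, 16.0])]
top jar [(0.81, [425.0, 152.0, 24.0, 28.0])]
top loupe [(0.55, [468.0, 162.0, 14.0, 20.0])]
top doming_block [(0.61, [300.0, 145.0, 28.0, 29.0])]
top spool [(0.72, [395.0, 145.0, 22.0, 28.0])]
top mallet [(0.71, [210.0, 322.0, 26.0, 26.0]), (0.41, [413.0, 285.0, 13.0, 32.0]), (0.16, [276.0, 218.0, 26.0, 15.0])]
{'vfov': 52.562029993748226, 'cx': 315.43277345208674, 'cy': 239.88374896677902, 'k1': -0.013781732255247207, 'origin': array([ 0.24284028, -0.42759987,  0.81775603]), 'rotat
[... 216 characters left out ...]
river [(0.69, [304.0, 366.0, 36.0, 15.0])]
scene shackle [(0.75, [416.0, 362.0, 27.0, 46.0]), (0.59, [299.0, 271.0, 16.0, 29.0]), (0.56, [238.0, 180.0, 14.0, 22.0]), (0.48, [295.0, 216.0, 23.0, 24.0])]
scene jar [(0.61, [440.0, 305.0, 25.0, 36.0])]
scene loupe [(0.94, [464.0, 352.0, 25.0, 26.0])]
scene doming_block [(0.95, [373.0, 215.0, 28.0, 30.0]), (0.73, [274.0, 199.0, 43.0, 43.0]), (0.73, [429.0, 284.0, 24.0, 27.0])]
scene spool [(0.89, [428.0, 283.0, 26.0, 29.0]), (0.37, [297.0, 214.0, 22.0, 25.0]), (0.19, [373.0, 214.0, 24.0, 28.0])]
scene mallet [(0.63, [180.0, 222.0, 26.0, 18.0])]
1.0 [ 0.21919504 -0.44940049  0.24231441] [9.74372354e-01 2.24941137e-01 4.03541998e-06 1.00224788e-05]
```

View pics/top0.png

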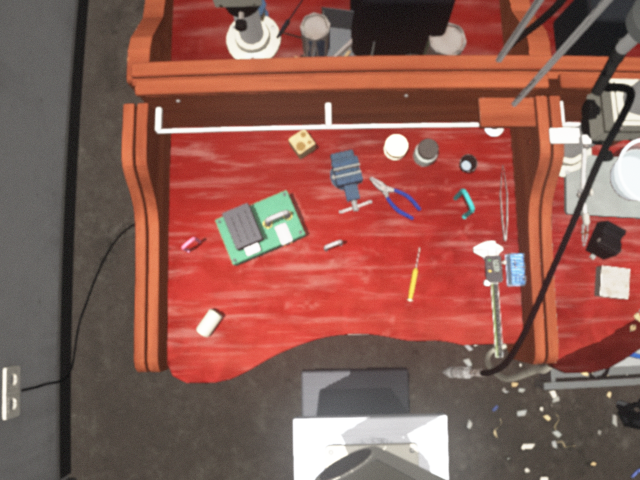

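View pics/scene0.png

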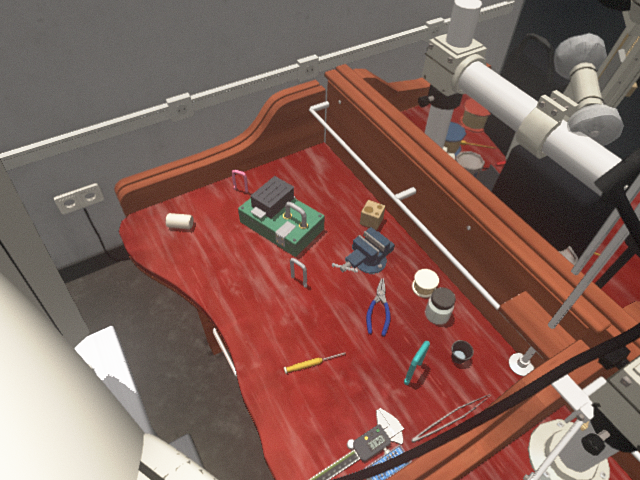

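Top view: the shackle candidates are steel on the box (278,218), small steel on the bench (333,244), pink (190,243) and turquoise (466,203). The one on the box fits, since it is steel and the larger of the two. The screwdriver is at (414,275). I'll confirm this in one enlarged crop.

```bash
python3 - <<'E'
from h import *
t=cv2.imread('pics/top0.png');s=cv2.imread('pics/scene0.png')
a=cv2.resize(t[180:275,205:345],None,fx=4,fy=4,interpolation=cv2.INTER_CUBIC)[:, :560]
d=cv2.resize(t[240:310,390:430],None,fx=5,fy=5,interpolation=cv2.INTER_CUBIC)
b=cv2.resize(s[170:255,230:330],None,fx=2.5,fy=2.5,interpolation=cv2.INTER_CUBIC)
c=np.zeros((600,800,3),np.uint8);c[:380,:560]=a;c[:350,580:780]=d;c[385:385+212,:250]=b
e=cv2.resize(s[340:380,275:355],None,fx=5,fy=5,interpolation=cv2.INTER_CUBIC);c[390:590,300:700]=e
cv2.imwrite('pics/c1.png',c)
def corner(im,cam):
    hsv=cv2.cvtColor(im,cv2.COLOR_BGR2HSV)
    m=cv2.inRange(hsv,(50,80,40),(85,255,255));n,l,st,ce=cv2.connectedComponentsWithStats(m)
    for i in range(1,n):
        if st[i,4]>60:print(cam,'green',st[i])
    m=cv2.inRange(hsv,(18,150,120),(32,255,255));n,l,st,ce=cv2.connectedComponentsWithStats(m)
    for i in range(1,n):
        if st[i,4]>40:
            p=np.argwhere(l==i)[:,::-1].astype(float);q=p-p.mean(0);ax=np.linalg.svd(q,full_matrices=0)[2][0];pr=q@ax
            print(cam,'yel',st[i],p.mean(0),p.mean(0)+ax*pr.min(),p.mean(0)+ax*pr.max())
corner(t,'top');corner(s,'scene')
E
```

```text
top green [254 194  48  45 739]
top green [219 219  29  43 331]
top green [260 228  20  24 267]
top yel [409 269   9  29  94] [412.64893617 282.11702128] [415.29164037 268.85880566] [409.65629951 297.13081741]
scene green [239 199  16  19 103]
scene green [286 200  38  43 437]
scene green [290 209  11  13  70]
scene green [262 214  25  17 187]
scene yel [287 358  35  14 198] [304.24747475 364.11111111] [321.31472827 359.06435678] [286.78549614 369.2745849 ]
```

View pics/c1.png

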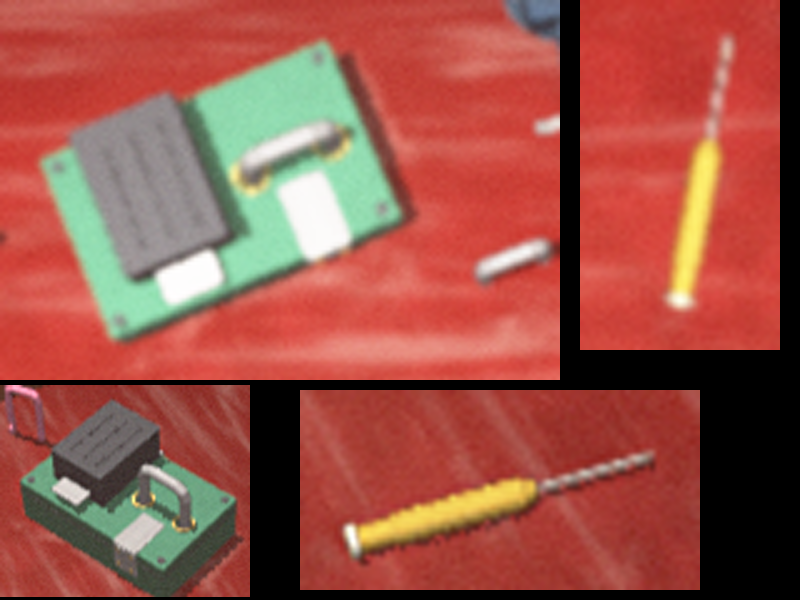

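The steel U at crop (290,150), scene crop (165,490), stands in brass-ringed holes in the box. It is larger than the steel one on the bench at (512,258), so it is the shackle. The pry tab is at crop (190,277) and the driver's tip at (728,38).

```bash
python3 - <<'E'
from h import *
from scipy.optimize import least_squares
L=np.array([[-.05,.08,.045],[-.05,-.08,.045],[.05,-.08,.045],[.05,.08,.045]])
T=np.array([[42+71,340],[404,217],[327,40],[40,160]])/4+[205,180]
S=np.array([[22,95],[235,112]])/2.5+[230,170]
def W(p,l):c,s=np.cos(p[2]),np.sin(p[2]);return np.c_[p[0]+c*l[:,0]-s*l[:,1],p[1]+s*l[:,0]+c*l[:,1],l[:,2]]
f=lambda p:np.r_[(proj('top',W(p,L))-T).ravel()]
g=lambda p:np.r_[f(p),(proj('scene',W(p,L[[0,2]]))-S).ravel()]
for h in(f,g):
    r=least_squares(h,[.45,.2,.3]);print(r.x,np.round(r.fun,1))
p=r.x
cc=np.array([[0,.03,.0635]]) 
for n,q in dict(tab=[-.038,.03,.0535],hinge=[.05,.03,.045]).items():
    w=W(p,np.array([q]));print(n,w,proj('top',w),proj('scene',w))
# shackle ends in top: crown
for uv in((250,155),(330,130)):
    w=at_z('top',uv[0]/4+205,uv[1]/4+180,.09);c,s=np.cos(p[2]),np.sin(p[2]);d=w[:2]-p[:2];print('shackle',w,[c*d[0]+s*d[1],-s*d[0]+c*d[1]])
for cam,a,b in(('top',(410.2,300),(419.6,247.6)),('scene',(285.4,371),(345.4,353.4))):
    A,B=at_z(cam,*a,.006),at_z(cam,*b,.006);d=B-A;print(cam,A,B,np.linalg.norm(d),np.degrees(np.arctan2(d[1],d[0])))
for t,u in dict(jar=(425,152),loupe=(468,162),dom=(300,145),spool=(395,145),mallet=(209,323),lk=(333,245),pink=(190,243),turq=(466,203),pl=(415,218),plt=(372,180),vise=(352,205)).items():print(t,at_z('top',*u,.02)[:2].round(3))
E
```

```text
[0.5437689  0.21728046 0.38377532] [ 0.1 -0.2 -0.5 -0.1  0.   0.1  0.3  0.2]
[0.54458634 0.2179818  0.38367288] [-0.3 -0.6 -0.8 -0.5 -0.3 -0.3  0.  -0.2 -1.2  1.1  0.4  1.4]
tab [[0.49811923 0.23157618 0.0535    ]] [[252.79929636 248.98449389]] [[258.28183349 213.84164876]]
hinge [[0.57972128 0.26451712 0.045     ]] [[237.34722761 210.39910174]] [[285.06603301 193.54346526]]
shackle [0.5537073 0.1973505 0.09     ] [np.float64(0.0007349345209078338), np.float64(-0.022545557244000158)]
shackle [0.56537719 0.15765931 0.09      ] [np.float64(-0.0033011763727109483), np.float64(-0.0637194120882457)]
top [ 0.38908374 -0.09085367  0.006     ] [ 0.49888192 -0.11487901  0.006     ] 0.11239598248845575 -12.34256342518251
scene [ 0.38994259 -0.08987993  0.006     ] [ 0.50021768 -0.11440031  0.006     ] 0.1129683395820671 -12.536136810854698
jar [ 0.703 -0.133]
loupe [ 0.68  -0.225]
dom [0.723 0.134]
spool [ 0.719 -0.069]
mallet [0.35  0.328]
lk [0.507 0.068]
pink [0.517 0.369]
turq [ 0.59  -0.216]
pl [ 0.56  -0.105]
plt [ 0.644 -0.017]
vise [0.591 0.027]
```

```bash
cat >> h.py <<'E'
def Rt(yaw,pitch=0):
    "tool x along yaw, fingers down; pitch>0 lifts tool-x end (fingers go forward)"
    return R.from_euler('z',yaw)*R.from_euler('y',-pitch)*R.from_euler('x',np.pi)
def goal(pos,Rg,ref=None):
    o=bot.get_obs();p0,q0=(np.array(o['eef_pos']),R.from_quat(o['tool_rot'])) if ref is None else ref
    d=q0.inv().apply(np.array(pos)-p0)/.05;w=np.degrees((q0.inv()*Rg).as_rotvec())/5
    return dict(zip(('dx','dy','dz','wx','wy','wz'),np.r_[d,w].round(3).tolist()))
BX=np.array([.544,.2176]);BY=.384
def bw(x,y,z):
    c,s=np.cos(BY),np.sin(BY);return np.array([BX[0]+c*x-s*y,BX[1]+s*x+c*y,z])
E
python3 - <<'E'
from h import *
y=np.radians(-12.4)
for z in(.12,.0125):print(goal([.434,-.1002,z],Rt(y)))
E
```

```text
{'dx': 6.923, 'dy': -4.394, 'dz': 2.446, 'wx': 0.0, 'wy': -0.0, 'wz': 7.68}
{'dx': 6.923, 'dy': -4.394, 'dz': 4.596, 'wx': 0.0, 'wy': -0.0, 'wz': 7.68}
```

Call:
drive_tool(rows=[{"dx": 6.92,"dy": -4.39,"dz": 2.45,"wz": 7.68,"hand": 50},{"dx": 6.92,"dy": -4.39,"dz": 2.45,"wz": 7.68,"hand": 50},{"dx": 6.92,"dy": -4.39,"dz": 2.45,"wz": 7.68,"hand": 50},{"dx": 6.92,"dy": -4.39,"dz": 2.45,"wz": 7.68,"hand": 50},{"dx": 6.92,"dy": -4.39,"dz": 2.45,"wz": 7.68,"hand": 50},{"dx": 6.92,"dy": -4.39,"dz": 2.45,"wz": 7.68,"hand": 50},{"dx": 6.92,"dy": -4.39,"dz": 2.45,"wz": 7.68,"hand": 50},{"dx": 6.92,"dy": -4.39,"dz": 2.45,"wz": 7.68,"hand": 50},{"dx": 6.92,"dy": -4.39,"dz": 2.45,"wz": 7.68,"hand": 50},{"dx": 6.92,"dy": -4.39,"dz": 2.45,"wz": 7.68,"hand": 50},{"dx": 6.92,"dy": -4.39,"dz": 2.45,"wz": 7.68,"hand": 50},{"dx": 6.92,"dy": -4.39,"dz": 2.45,"wz": 7.68,"hand": 50},{"dx": 6.92,"dy": -4.39,"dz": 2.45,"wz": 7.68,"hand": 50},{"dx": 6.92,"dy": -4.39,"dz": 2.45,"wz": 7.68,"hand": 50}])

```text
invalid input at $.rows[0]: expected keys dx, dy, dz, wx, wy, wz, hand
```

```bash
python3 - <<'E'
from h import *
o=bot.get_obs();print(o['clock'],o['eef_pos'],goal([.434,-.1002,.0125],Rt(np.radians(-12.4))),o['joint_pos'],o['ft_force'])
E
```

```text
1.0 [ 0.21919504 -0.44940049  0.24231441] {'dx': 6.923, 'dy': -4.394, 'dz': 4.596, 'wx': 0.0, 'wy': -0.0, 'wz': 7.68} [-1.11699870e+00  2.40592391e-01  5.01081829e-03  1.33519341e+00
  3.35437666e-06  1.57082870e+00] [ 0.09092897 -0.45704477  0.32902413]
```

Call:
drive_tool(rows=[{"dx": 6.92,"dy": -4.39,"dz": 2.45,"wx": 0,"wy": 0,"wz": 7.68,"hand": 50},{"dx": 6.92,"dy": -4.39,"dz": 2.45,"wx": 0,"wy": 0,"wz": 7.68,"hand": 50},{"dx": 6.92,"dy": -4.39,"dz": 2.45,"wx": 0,"wy": 0,"wz": 7.68,"hand": 50},{"dx": 6.92,"dy": -4.39,"dz": 2.45,"wx": 0,"wy": 0,"wz": 7.68,"hand": 50},{"dx": 6.92,"dy": -4.39,"dz": 2.45,"wx": 0,"wy": 0,"wz": 7.68,"hand": 50},{"dx": 6.92,"dy": -4.39,"dz": 2.45,"wx": 0,"wy": 0,"wz": 7.68,"hand": 50},{"dx": 6.92,"dy": -4.39,"dz": 2.45,"wx": 0,"wy": 0,"wz": 7.68,"hand": 50},{"dx": 6.92,"dy": -4.39,"dz": 2.45,"wx": 0,"wy": 0,"wz": 7.68,"hand": 50},{"dx": 6.92,"dy": -4.39,"dz": 2.45,"wx": 0,"wy": 0,"wz": 7.68,"hand": 50},{"dx": 6.92,"dy": -4.39,"dz": 2.45,"wx": 0,"wy": 0,"wz": 7.68,"hand": 50},{"dx": 6.92,"dy": -4.39,"dz": 2.45,"wx": 0,"wy": 0,"wz": 7.68,"hand": 50},{"dx": 6.92,"dy": -4.39,"dz": 2.45,"wx": 0,"wy": 0,"wz": 7.68,"hand": 50},{"dx": 6.92,"dy": -4.39,"dz": 2.45,"wx": 0,"wy": 0,"wz": 7.68,"hand": 50},{"dx": 6.92,"dy": -4.39,"dz": 2.45,"wx": 0,"wy": 0,"wz": 7.68,"hand": 50}])

```text
clock: 2.4
eef_pos: [0.4337, -0.1018, 0.1203]
tool_rot: [0.994, -0.109, 0.0, 0.0]
ft_force: [0.3, 0.4, -0.4]
grip_width: 0.0501
grasp_force: 0.0
```

```bash
python3 - <<'E'
from h import *
o=bot.get_obs();print(o['clock'],o['eef_pos'],goal([.434,-.1002,.0125],Rt(np.radians(-12.4))),o['joint_pos'],o['ft_force'],o['grip_width'])
E
```

```text
2.4 [ 0.4336641  -0.10175687  0.12027828] {'dx': -0.002, 'dy': -0.032, 'dz': 2.156, 'wx': 0.002, 'wy': -0.009, 'wz': -0.031} [-2.30382690e-01  2.30507553e-01 -3.46389358e-01  9.93091059e-01
 -1.40551282e-04  3.13037086e+00] [ 0.25916172  0.41510831 -0.3511758 ] 0.050090513502047324
```

Call:
drive_tool(rows=[{"dx": 0,"dy": 0,"dz": 0.5,"wx": 0,"wy": 0,"wz": -18,"hand": 50},{"dx": 0,"dy": 0,"dz": 0.5,"wx": 0,"wy": 0,"wz": -18,"hand": 50},{"dx": 0,"dy": 0,"dz": 0.5,"wx": 0,"wy": 0,"wz": -18,"hand": 50},{"dx": 0,"dy": 0,"dz": 0.5,"wx": 0,"wy": 0,"wz": -18,"hand": 50},{"dx": 0,"dy": 0,"dz": 0.5,"wx": 0,"wy": 0,"wz": -18,"hand": 50},{"dx": 0,"dy": 0,"dz": 0.5,"wx": 0,"wy": 0,"wz": -18,"hand": 50},{"dx": 0,"dy": 0,"dz": 0.5,"wx": 0,"wy": 0,"wz": -18,"hand": 50},{"dx": 0,"dy": 0,"dz": 0.5,"wx": 0,"wy": 0,"wz": -18,"hand": 50},{"dx": 0,"dy": 0,"dz": 0.5,"wx": 0,"wy": 0,"wz": -18,"hand": 50},{"dx": 0,"dy": 0,"dz": 0.5,"wx": 0,"wy": 0,"wz": -18,"hand": 50},{"dx": 0,"dy": 0,"dz": 0.5,"wx": 0,"wy": 0,"wz": -18,"hand": 50},{"dx": 0,"dy": 0,"dz": 0.5,"wx": 0,"wy": 0,"wz": -18,"hand": 50}])

```text
clock: 3.6
eef_pos: [0.4338, -0.1014, 0.0952]
tool_rot: [0.78, 0.626, 0.0, 0.0]
ft_force: [0.3, 0.1, 0.3]
grip_width: 0.0498
grasp_force: 0.0
```

```bash
python3 - <<'E'
from h import *
o=bot.get_obs();print(o['clock'],o['eef_pos'],[goal([.434,-.1002,z],Rt(np.radians(180-12.4))) for z in(.06,.0125)],o['joint_pos'])
E
```

```text
3.6 [ 0.43380942 -0.10141052  0.0951662 ] [{'dx': 0.024, 'dy': -0.002, 'dz': 0.703, 'wx': 0.006, 'wy': 0.007, 'wz': -18.026}, {'dx': 0.025, 'dy': -0.003, 'dz': 1.653, 'wx': 0.006, 'wy': 0.007, 'wz': -18.026}] [-2.29616221e-01  2.60758607e-01 -3.82169316e-01  9.27171280e-01
 -4.16753619e-05  1.55985870e+00]
```

Call:
drive_tool(rows=[{"dx": 0.02,"dy": 0,"dz": 0.5,"wx": 0,"wy": 0,"wz": -18,"hand": 50},{"dx": 0.02,"dy": 0,"dz": 0.5,"wx": 0,"wy": 0,"wz": -18,"hand": 50},{"dx": 0.02,"dy": 0,"dz": 0.5,"wx": 0,"wy": 0,"wz": -18,"hand": 50},{"dx": 0.02,"dy": 0,"dz": 0.5,"wx": 0,"wy": 0,"wz": -18,"hand": 50},{"dx": 0.02,"dy": 0,"dz": 0.5,"wx": 0,"wy": 0,"wz": -18,"hand": 50},{"dx": 0.02,"dy": 0,"dz": 0.5,"wx": 0,"wy": 0,"wz": -18,"hand": 50},{"dx": 0.02,"dy": 0,"dz": 0.5,"wx": 0,"wy": 0,"wz": -18,"hand": 50},{"dx": 0.02,"dy": 0,"dz": 0.5,"wx": 0,"wy": 0,"wz": -18,"hand": 50},{"dx": 0.02,"dy": 0,"dz": 0.5,"wx": 0,"wy": 0,"wz": -18,"hand": 50},{"dx": 0.02,"dy": 0,"dz": 0.5,"wx": 0,"wy": 0,"wz": -18,"hand": 50},{"dx": 0.02,"dy": 0,"dz": 0.5,"wx": 0,"wy": 0,"wz": -18,"hand": 50},{"dx": 0.02,"dy": 0,"dz": 0.9,"wx": 0,"wy": 0,"wz": -18,"hand": 50},{"dx": 0.02,"dy": 0,"dz": 1.3,"wx": 0,"wy": 0,"wz": -18,"hand": 50},{"dx": 0.02,"dy": 0,"dz": 1.65,"wx": 0,"wy": 0,"wz": -18,"hand": 50},{"dx": 0.02,"dy": 0,"dz": 1.65,"wx": 0,"wy": 0,"wz": -18,"hand": 50},{"dx": 0.02,"dy": 0,"dz": 1.65,"wx": 0,"wy": 0,"wz": -18,"hand": 50},{"dx": 0.02,"dy": 0,"dz": 1.65,"wx": 0,"wy": 0,"wz": -18,"hand": 25},{"dx": 0.02,"dy": 0,"dz": 1.65,"wx": 0,"wy": 0,"wz": -18,"hand": 5},{"dx": 0.02,"dy": 0,"dz": 1.65,"wx": 0,"wy": 0,"wz": -18,"hand": 5},{"dx": 0.02,"dy": 0,"dz": 1.65,"wx": 0,"wy": 0,"wz": -18,"hand": 5}])

```text
clock: 5.6
eef_pos: [0.4349, -0.0996, 0.0133]
tool_rot: [0.108, 0.994, -0.0, 0.001]
ft_force: [-1.2, -0.3, 6.0]
grip_width: 0.0085
grasp_force: 58.8
```

Call:
drive_tool(rows=[{"dx": 0,"dy": 0,"dz": -0.5,"wx": 0,"wy": 0,"wz": 0,"hand": 5},{"dx": 0,"dy": 0,"dz": -1,"wx": 0,"wy": 0,"wz": 0,"hand": 5},{"dx": 0,"dy": 0,"dz": -1.6,"wx": 0,"wy": 0,"wz": 0,"hand": 5},{"dx": 0,"dy": 0,"dz": -2,"wx": 0,"wy": 0,"wz": 0,"hand": 5},{"dx": 0,"dy": 0,"dz": -2,"wx": 0,"wy": 0,"wz": 0,"hand": 5},{"dx": 0,"dy": 0,"dz": -2,"wx": 0,"wy": 0,"wz": 0,"hand": 5}])

```text
clock: 6.2
eef_pos: [0.4342, -0.0994, 0.1123]
tool_rot: [0.108, 0.994, -0.0, 0.0]
ft_force: [-0.2, 0.8, -1.3]
grip_width: 0.0083
grasp_force: 59.0
```

```bash
python3 - <<'E'
from h import *
o=bot.get_obs();print(o['clock'],o['eef_pos'],o['grip_width'],o['grasp_force'])
p=np.array(o['eef_pos']);u=proj('scene',p)[0].astype(int);v=proj('top',p)[0].astype(int);print(u,v)
shot('scene','s2.png',(u[0]-60,u[1]-50,u[0]+60,u[1]+50),4);shot('top','t2.png',(v[0]-40,v[1]-50,v[0]+40,v[1]+50),4)
a=cv2.imread('pics/s2.png');b=cv2.imread('pics/t2.png');cv2.imwrite('pics/c2.png',np.hstack([a,b]))
for d in(0,.068):
    q=p+[d*np.cos(np.radians(-12.4)),d*np.sin(np.radians(-12.4)),-.0073];print(proj('scene',q),proj('top',q))
E
```

```text
6.2 [ 0.43422107 -0.09942933  0.1123296 ] 0.008332183243228165 59.00943875312805
[309 335] [421 275]
[[309.96093779 337.16649796]] [[421.27027397 275.74097975]]
[[349.06021036 326.04627966]] [[427.38576222 241.34454969]]
```

View pics/c2.png

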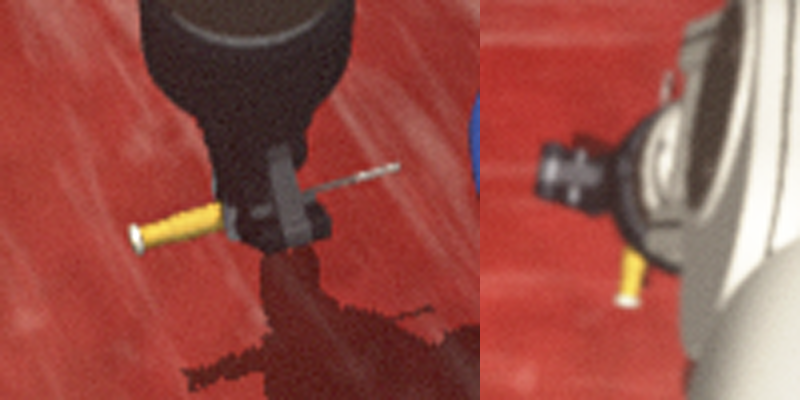

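The crop shows the driver held level. Its tip is at scene px (348,327), which matches the prediction (349,326). Next I'll go in front of the tab.

```bash
python3 - <<'E'
from h import *
Rg=Rt(BY+np.pi)
for x,z in((-.143,.11),(-.143,.0565)):print(goal(bw(x,.03,z),Rg),bw(x,.03,z))
E
```

```text
{'dx': 1.894, 'dy': 5.543, 'dz': 0.028, 'wx': 0.008, 'wy': -0.025, 'wz': -6.88} [0.40017522 0.19184281 0.11      ]
{'dx': 1.892, 'dy': 5.543, 'dz': 1.098, 'wx': 0.008, 'wy': -0.025, 'wz': -6.88} [0.40017522 0.19184281 0.0565    ]
```

Call:
drive_tool(rows=[{"dx": 1.89,"dy": 5.54,"dz": 0,"wx": 0,"wy": 0,"wz": -6.88,"hand": 5},{"dx": 1.89,"dy": 5.54,"dz": 0,"wx": 0,"wy": 0,"wz": -6.88,"hand": 5},{"dx": 1.89,"dy": 5.54,"dz": 0,"wx": 0,"wy": 0,"wz": -6.88,"hand": 5},{"dx": 1.89,"dy": 5.54,"dz": 0,"wx": 0,"wy": 0,"wz": -6.88,"hand": 5},{"dx": 1.89,"dy": 5.54,"dz": 0,"wx": 0,"wy": 0,"wz": -6.88,"hand": 5},{"dx": 1.89,"dy": 5.54,"dz": 0,"wx": 0,"wy": 0,"wz": -6.88,"hand": 5},{"dx": 1.89,"dy": 5.54,"dz": 0,"wx": 0,"wy": 0,"wz": -6.88,"hand": 5},{"dx": 1.89,"dy": 5.54,"dz": 0,"wx": 0,"wy": 0,"wz": -6.88,"hand": 5},{"dx": 1.89,"dy": 5.54,"dz": 0,"wx": 0,"wy": 0,"wz": -6.88,"hand": 5},{"dx": 1.89,"dy": 5.54,"dz": 0.6,"wx": 0,"wy": 0,"wz": -6.88,"hand": 5},{"dx": 1.89,"dy": 5.54,"dz": 1.1,"wx": 0,"wy": 0,"wz": -6.88,"hand": 5},{"dx": 1.89,"dy": 5.54,"dz": 1.1,"wx": 0,"wy": 0,"wz": -6.88,"hand": 5},{"dx": 1.89,"dy": 5.54,"dz": 1.1,"wx": 0,"wy": 0,"wz": -6.88,"hand": 5},{"dx": 1.89,"dy": 5.54,"dz": 1.1,"wx": 0,"wy": 0,"wz": -6.88,"hand": 5}])

```text
clock: 7.7
eef_pos: [0.4024, 0.1911, 0.0584]
tool_rot: [-0.19, 0.982, 0.0, 0.001]
ft_force: [0.5, 0.1, -0.8]
grip_width: 0.0083
grasp_force: 59.0
```

```bash
python3 - <<'E'
from h import *
o=bot.get_obs();print(o['eef_pos'],o['joint_pos'],o['ft_force'])
print(goal(bw(-.103,.03,.0565),Rt(BY+np.pi)))
p=np.array(o['eef_pos']);a=R.from_quat(o['tool_rot']).as_matrix()
q=p-a[:,0]*.068+a[:,2]*.0073;u=proj('scene',q)[0];v=proj('top',q)[0];print(u,v)
shot('scene','s3.png',(int(u[0])-40,int(u[1])-40,int(u[0])+60,int(u[1])+35),6)
E
```

```text
[0.40242757 0.19105069 0.05840381] [ 4.43261235e-01  3.10006815e-01 -4.30582293e-01  8.28410514e-01
 -3.12808171e-05  6.08581614e-02] [ 0.51968639  0.10295851 -0.84877567]
{'dx': -0.764, 'dy': 0.033, 'dz': 0.039, 'wx': 0.001, 'wy': 0.021, 'wz': -0.018}
[247.50044956 224.9396113 ] [260.47017507 264.95862972]
```

View pics/s3.png

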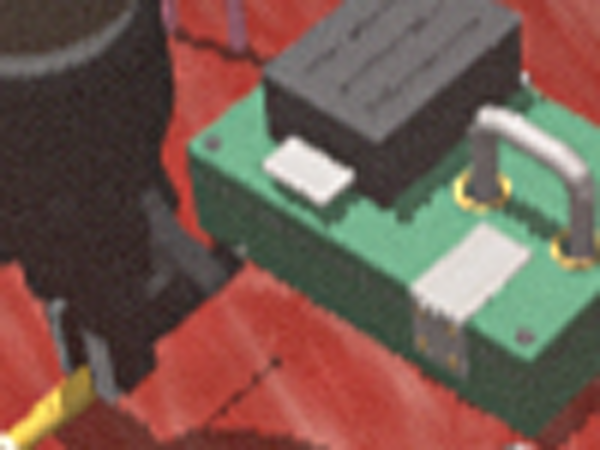

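The tip is at crop (243,250), in line with the gap under the tab at (310,185). I'll slide it under.

Call:
drive_tool(rows=[{"dx": -0.2,"dy": 0.03,"dz": 0.02,"wx": 0,"wy": 0,"wz": 0,"hand": 5},{"dx": -0.4,"dy": 0.03,"dz": 0.02,"wx": 0,"wy": 0,"wz": 0,"hand": 5},{"dx": -0.55,"dy": 0.03,"dz": 0.02,"wx": 0,"wy": 0,"wz": 0,"hand": 5},{"dx": -0.66,"dy": 0.03,"dz": 0.02,"wx": 0,"wy": 0,"wz": 0,"hand": 5},{"dx": -0.76,"dy": 0.03,"dz": 0.02,"wx": 0,"wy": 0,"wz": 0,"hand": 5},{"dx": -0.76,"dy": 0.03,"dz": 0.02,"wx": 0,"wy": 0,"wz": 0,"hand": 5},{"dx": -0.76,"dy": 0.03,"dz": 0.02,"wx": 0,"wy": 0,"wz": 0,"hand": 5}])

```text
clock: 8.45
eef_pos: [0.4357, 0.2069, 0.0561]
tool_rot: [-0.191, 0.982, -0.0, -0.0]
ft_force: [-0.7, -0.7, -0.5]
grip_width: 0.0086
grasp_force: 59.0
```

```bash
python3 - <<'E'
from h import *
o=bot.get_obs();print(o['eef_pos'],o['ft_force'],o['ft_torque'])
p=np.array(o['eef_pos']);a=R.from_quat(o['tool_rot']).as_matrix()
q=p-a[:,0]*.068+a[:,2]*.0073;d=q[:2]-BX;c,s=np.cos(BY),np.sin(BY);print('tip local',c*d[0]+s*d[1],-s*d[0]+c*d[1],q[2]);u=proj('scene',q)[0];print(u)
shot('scene','s4.png',(int(u[0])-40,int(u[1])-40,int(u[0])+50,int(u[1])+30),6)
# arc poses: rigid rotation about hinge of TCP, with pitch fraction
h=bw(.05,.03,.045);ax=np.array([c,s,0])
tip=q
for th in(.2,.4,.6,.8,1.0,1.2,1.35):
    r=q-h;x=r@ax;z=r[2];X=x*np.cos(th)+z*np.sin(th);Z=-x*np.sin(th)+z*np.cos(th)
    T=h+ax*(X)+[0,0,Z];T+=np.cross([0,0,1],ax)*(r@np.cross([0,0,1],ax))
    ph=.55*th;Rg=R.from_rotvec(-ph*np.cross([0,0,1],ax))*R.from_quat(o['tool_rot'])
    A=Rg.as_matrix();P=T+A[:,0]*.068-A[:,2]*.0073
    print(th,P.round(3),goal(P,Rg))
E
```

```text
[0.43573587 0.2068991  0.05605798] [-0.70543093 -0.68845491 -0.49613006] [-0.03175848  0.0253002  -0.01975   ]
tip local -0.036394899327510784 0.030638078095697213 0.048699015059667644
[258.57305548 215.00992051]
0.2 [0.438 0.208 0.066] {'dx': -0.045, 'dy': 0.0, 'dz': -0.191, 'wx': 0.0, 'wy': -1.262, 'wz': 0.0}
0.4 [0.443 0.21  0.074] {'dx': -0.17, 'dy': 0.0, 'dz': -0.366, 'wx': 0.0, 'wy': -2.522, 'wz': 0.0}
0.6 [0.453 0.214 0.082] {'dx': -0.373, 'dy': 0.0, 'dz': -0.514, 'wx': 0.0, 'wy': -3.783, 'wz': 0.0}
0.8 [0.466 0.219 0.087] {'dx': -0.647, 'dy': 0.0, 'dz': -0.624, 'wx': 0.0, 'wy': -5.043, 'wz': 0.0}
1.0 [0.481 0.225 0.09 ] {'dx': -0.984, 'dy': 0.0, 'dz': -0.688, 'wx': 0.0, 'wy': -6.304, 'wz': 0.0}
1.2 [0.499 0.232 0.091] {'dx': -1.369, 'dy': 0.0, 'dz': -0.699, 'wx': 0.0, 'wy': -7.564, 'wz': 0.0}
1.35 [0.514 0.238 0.09 ] {'dx': -1.684, 'dy': 0.0, 'dz': -0.671, 'wx': 0.0, 'wy': -8.51, 'wz': 0.0}
```

View pics/s4.png

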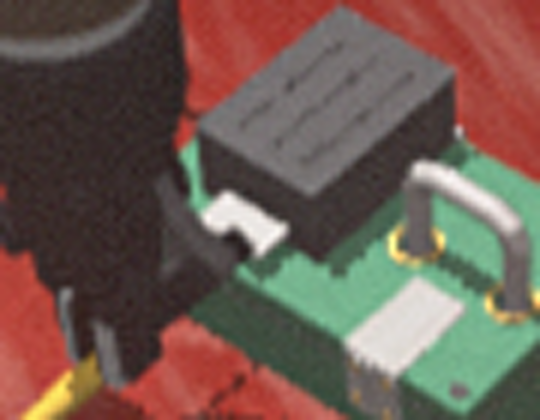

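The blade goes in under the tab (crop (235,235)) with no notable force. Now I'll lever along the cover's arc.

Call:
drive_tool(rows=[{"dx": -0.04,"dy": 0,"dz": -0.1,"wx": 0,"wy": -0.6,"wz": 0,"hand": 5},{"dx": -0.09,"dy": 0,"dz": -0.21,"wx": 0,"wy": -1.26,"wz": 0,"hand": 5},{"dx": -0.14,"dy": 0,"dz": -0.3,"wx": 0,"wy": -1.9,"wz": 0,"hand": 5},{"dx": -0.21,"dy": 0,"dz": -0.39,"wx": 0,"wy": -2.52,"wz": 0,"hand": 5},{"dx": -0.3,"dy": 0,"dz": -0.47,"wx": 0,"wy": -3.15,"wz": 0,"hand": 5},{"dx": -0.41,"dy": 0,"dz": -0.55,"wx": 0,"wy": -3.78,"wz": 0,"hand": 5},{"dx": -0.54,"dy": 0,"dz": -0.61,"wx": 0,"wy": -4.4,"wz": 0,"hand": 5},{"dx": -0.68,"dy": 0,"dz": -0.66,"wx": 0,"wy": -5.04,"wz": 0,"hand": 5}])

```text
clock: 9.3
eef_pos: [0.4671, 0.2195, 0.0895]
tool_rot: [-0.186, 0.958, 0.042, 0.215]
ft_force: [-0.3, 1.0, -0.6]
grip_width: 0.0081
grasp_force: 59.0
```

```bash
python3 - <<'E'
from h import *
o=bot.get_obs();print(o['eef_pos'],o['ft_force'],o['joint_pos'])
p=np.array(o['eef_pos']);a=R.from_quat(o['tool_rot']).as_matrix()
q=p-a[:,0]*.068+a[:,2]*.0073;u=proj('scene',q)[0];print(q,u)
shot('scene','s5.png',(int(u[0])-40,int(u[1])-40,int(u[0])+60,int(u[1])+35),6)
E
```

```text
[0.46708519 0.21952504 0.0895245 ] [-0.27784664  0.97250689 -0.59826887] [ 0.45701372  0.15641654 -0.66939899  0.30447286 -0.03116638  0.06601479]
[0.52697828 0.24372675 0.11198301] [266.05876618 185.8102226 ]
```

View pics/s5.png

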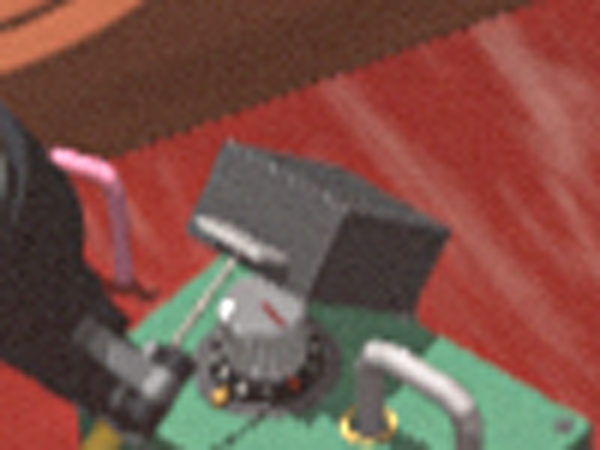

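Crop: the blade tip (235,258) is under the tab and the cover is up about 0.8 rad. The knob is visible at (265,330). I'll continue along the arc.

```bash
python3 - <<'E'
from h import *
o=bot.get_obs();q0=R.from_quat(o['tool_rot']);A=q0.as_matrix();q=np.array(o['eef_pos'])-A[:,0]*.068+A[:,2]*.0073
c,s=np.cos(BY),np.sin(BY);h=bw(.05,.03,.045);ax=np.array([c,s,0]);yb=np.array([-s,c,0]);r=q-h;print(np.hypot(r@ax,r[2]),np.arctan2(r[2],-(r@ax)))
for th in(.15,.3,.45,.6,.75):
    T=h+R.from_rotvec(th*yb).apply(r)
    Rg=R.from_rotvec(-.55*th*yb)*q0
    B=Rg.as_matrix();P=T+B[:,0]*.068-B[:,2]*.0073+ax*.002
    print(th,P.round(3),goal(P,Rg))
E
```

```text
0.08740479837823124 0.8645186813796905
0.15 [0.48  0.225 0.091] {'dx': -0.286, 'dy': -0.0, 'dz': 0.08, 'wx': 0.0, 'wy': -0.945, 'wz': -0.0}
0.3 [0.493 0.23  0.092] {'dx': -0.55, 'dy': -0.0, 'dz': 0.183, 'wx': 0.0, 'wy': -1.891, 'wz': -0.0}
0.45 [0.507 0.236 0.092] {'dx': -0.821, 'dy': -0.0, 'dz': 0.324, 'wx': 0.0, 'wy': -2.836, 'wz': -0.0}
0.6 [0.522 0.242 0.09 ] {'dx': -1.095, 'dy': -0.0, 'dz': 0.503, 'wx': 0.0, 'wy': -3.782, 'wz': -0.0}
0.75 [0.538 0.248 0.086] {'dx': -1.364, 'dy': -0.0, 'dz': 0.717, 'wx': 0.001, 'wy': -4.727, 'wz': -0.0}
```

Call:
drive_tool(rows=[{"dx": -0.19,"dy": 0,"dz": 0.05,"wx": 0,"wy": -0.6,"wz": 0,"hand": 5},{"dx": -0.38,"dy": 0,"dz": 0.11,"wx": 0,"wy": -1.2,"wz": 0,"hand": 5},{"dx": -0.57,"dy": 0,"dz": 0.18,"wx": 0,"wy": -1.9,"wz": 0,"hand": 5},{"dx": -0.76,"dy": 0,"dz": 0.26,"wx": 0,"wy": -2.5,"wz": 0,"hand": 5},{"dx": -0.9,"dy": 0,"dz": 0.32,"wx": 0,"wy": -2.8,"wz": 0,"hand": 5},{"dx": -0.9,"dy": 0,"dz": 0.32,"wx": 0,"wy": -2.8,"wz": 0,"hand": 5},{"dx": -0.9,"dy": 0,"dz": 0.32,"wx": 0,"wy": -2.8,"wz": 0,"hand": 5}])

```text
clock: 10.05
eef_pos: [0.5112, 0.2373, 0.0936]
tool_rot: [-0.18, 0.925, 0.064, 0.328]
ft_force: [0.4, -0.6, -0.1]
grip_width: 0.0085
grasp_force: 59.0
```

```bash
python3 - <<'E'
from h import *
o=bot.get_obs();print(o['eef_pos'],o['ft_force'],o['joint_pos'])
shot('scene','s6.png',(210,140,340,240),6)
Rg=Rt(BY+np.pi);p=bw(-.15,.03,.10)
print(goal(o['eef_pos']+np.array([-.03,-.012,.04]),R.from_quat(o['tool_rot'])),goal(p,Rg),p)
# lay-down pose, relative to p
p2=np.array([.40,-.03,.06]);print(goal(p2,Rt(np.pi),ref=(p,Rg)))
E
```

```text
[0.51115781 0.23734161 0.09360122] [ 0.41030272 -0.61679023 -0.13543964] [ 0.45937709  0.19841408 -0.80101703 -0.10940668 -0.04755999  0.05852102]
{'dx': 0.005, 'dy': 0.002, 'dz': -1.027, 'wx': 0.0, 'wy': 0.009, 'wz': -0.001} {'dx': 1.897, 'dy': -0.012, 'dz': -1.7, 'wx': -0.0, 'wy': 7.826, 'wz': -0.001} [0.39368501 0.18922038 0.1       ]
{'dx': 1.525, 'dy': -4.112, 'dz': 0.8, 'wx': -0.0, 'wy': -0.0, 'wz': 4.4}
```

View pics/s6.png

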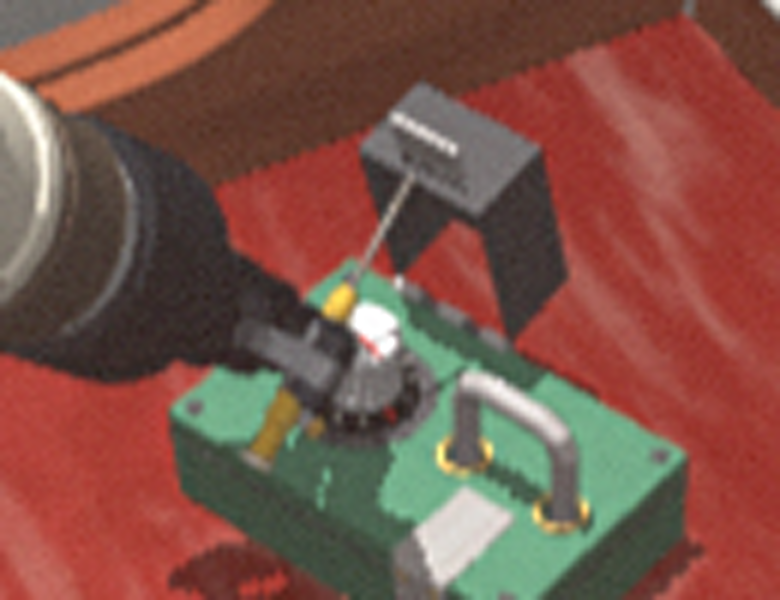

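Call:
drive_tool(rows=[{"dx": -0.1,"dy": 0,"dz": -0.12,"wx": 0,"wy": 0,"wz": 0,"hand": 5},{"dx": -0.26,"dy": 0,"dz": 0,"wx": 0,"wy": 0,"wz": 0,"hand": 5},{"dx": -0.42,"dy": 0,"dz": 0.13,"wx": 0,"wy": 0,"wz": 0,"hand": 5},{"dx": -0.57,"dy": 0,"dz": 0.25,"wx": 0,"wy": 0,"wz": 0,"hand": 5},{"dx": -0.57,"dy": 0,"dz": 0.25,"wx": 0,"wy": 0,"wz": 0,"hand": 5}])

```text
clock: 10.6
eef_pos: [0.5414, 0.2499, 0.1036]
tool_rot: [-0.18, 0.924, 0.065, 0.33]
ft_force: [-1.6, 1.9, 4.4]
grip_width: 0.0082
grasp_force: 60.3
```

```bash
python3 - <<'E'
from h import *
o=bot.get_obs();print(o['eef_pos'],o['ft_force'],o['joint_pos'])
print([(round(r['score'],2),np.round(r['extent'])) for c in ('scene',) for _ in [bot.camera(c)] for r in bot.look_for(c,'cover')[:3]])
cv2.imwrite('pics/s7.png',cv2.resize(bot.camera('scene')[140:240,210:340,::-1],None,fx=4,fy=4))
Rg=Rt(BY+np.pi);p=bw(-.15,.03,.13)
print(goal(p,Rg),p)
print(goal([.40,-.03,.06],Rt(np.pi),ref=(p,Rg)))
E
```

```text
[0.54144344 0.24987644 0.10357671] [-1.57925531  1.86082861  4.4322871 ] [ 0.45370668  0.22843296 -0.71848854 -0.06190063 -0.04349636  0.05417743]
[(0.88, array([300., 181.,  36.,  38.]))]
{'dx': 2.134, 'dy': -0.019, 'dz': -2.429, 'wx': 0.01, 'wy': 7.885, 'wz': 0.003} [0.39368501 0.18922038 0.13      ]
{'dx': 1.525, 'dy': -4.112, 'dz': 1.4, 'wx': -0.0, 'wy': -0.0, 'wz': 4.4}
```

View pics/s7.png

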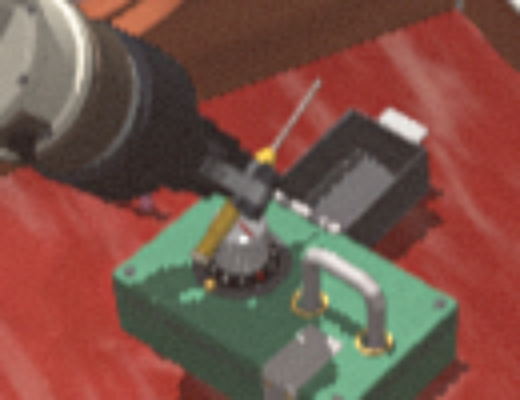

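The cover hangs open behind the box at crop (360,170), and the driver handle rests on the knob. I'll lift, back off and lay the driver down at about (0.40,-0.03).

Call:
drive_tool(rows=[{"dx": -0.25,"dy": 0,"dz": -0.3,"wx": 0,"wy": 0,"wz": 0,"hand": 5},{"dx": -0.38,"dy": 0,"dz": -0.6,"wx": 0,"wy": 0,"wz": 0,"hand": 5},{"dx": -0.38,"dy": 0,"dz": -1.2,"wx": 0,"wy": 0,"wz": 0,"hand": 5},{"dx": 0.3,"dy": 0,"dz": -1.7,"wx": 0,"wy": 1.5,"wz": 0,"hand": 5},{"dx": 1,"dy": 0,"dz": -2.3,"wx": 0,"wy": 3,"wz": 0,"hand": 5},{"dx": 2.13,"dy": 0,"dz": -2.43,"wx": 0,"wy": 4.6,"wz": 0,"hand": 5},{"dx": 2.13,"dy": 0,"dz": -2.43,"wx": 0,"wy": 6.2,"wz": 0,"hand": 5},{"dx": 2.13,"dy": 0,"dz": -2.43,"wx": 0,"wy": 7.88,"wz": 0,"hand": 5},{"dx": 2.13,"dy": 0,"dz": -2.43,"wx": 0,"wy": 7.88,"wz": 0,"hand": 5},{"dx": 2.13,"dy": 0,"dz": -2.43,"wx": 0,"wy": 7.88,"wz": 0,"hand": 5}])

```text
clock: 11.75
eef_pos: [0.3921, 0.1891, 0.128]
tool_rot: [-0.191, 0.982, -0.001, -0.002]
ft_force: [0.6, -0.6, -0.2]
grip_width: 0.0084
grasp_force: 59.8
```

```bash
python3 - <<'E'
from h import *
o=bot.get_obs();print(o['eef_pos'],o['ft_force'],o['joint_pos'])
for z in(.06,.0135):print(goal([.40,-.03,z],Rt(np.pi)))
E
```

```text
[0.39211194 0.18906329 0.12799225] [ 0.62230449 -0.62718628 -0.16546952] [ 4.49419750e-01  2.06810888e-01 -3.54591369e-01  1.01336544e+00
 -2.08861901e-04  6.56759237e-02]
{'dx': 1.489, 'dy': -4.121, 'dz': 1.368, 'wx': -0.014, 'wy': -0.044, 'wz': 4.397}
{'dx': 1.485, 'dy': -4.121, 'dz': 2.298, 'wx': -0.014, 'wy': -0.044, 'wz': 4.397}
```

Call:
drive_tool(rows=[{"dx": 1.49,"dy": -4.12,"dz": 1.2,"wx": 0,"wy": 0,"wz": 4.4,"hand": 5},{"dx": 1.49,"dy": -4.12,"dz": 1.2,"wx": 0,"wy": 0,"wz": 4.4,"hand": 5},{"dx": 1.49,"dy": -4.12,"dz": 1.2,"wx": 0,"wy": 0,"wz": 4.4,"hand": 5},{"dx": 1.49,"dy": -4.12,"dz": 1.2,"wx": 0,"wy": 0,"wz": 4.4,"hand": 5},{"dx": 1.49,"dy": -4.12,"dz": 1.2,"wx": 0,"wy": 0,"wz": 4.4,"hand": 5},{"dx": 1.49,"dy": -4.12,"dz": 1.2,"wx": 0,"wy": 0,"wz": 4.4,"hand": 5},{"dx": 1.49,"dy": -4.12,"dz": 1.5,"wx": 0,"wy": 0,"wz": 4.4,"hand": 5},{"dx": 1.49,"dy": -4.12,"dz": 1.8,"wx": 0,"wy": 0,"wz": 4.4,"hand": 5},{"dx": 1.49,"dy": -4.12,"dz": 2.1,"wx": 0,"wy": 0,"wz": 4.4,"hand": 5},{"dx": 1.49,"dy": -4.12,"dz": 2.28,"wx": 0,"wy": 0,"wz": 4.4,"hand": 5},{"dx": 1.49,"dy": -4.12,"dz": 2.28,"wx": 0,"wy": 0,"wz": 4.4,"hand": 5},{"dx": 1.49,"dy": -4.12,"dz": 2.28,"wx": 0,"wy": 0,"wz": 4.4,"hand": 5}])

```text
clock: 12.95
eef_pos: [0.3994, -0.0295, 0.016]
tool_rot: [-0.0, 1.0, -0.001, -0.001]
ft_force: [0.5, 0.3, -0.5]
grip_width: 0.0084
grasp_force: 60.0
```

Call:
drive_tool(rows=[{"dx": 0,"dy": 0,"dz": 0.05,"wx": 0,"wy": 0,"wz": 0,"hand": 5},{"dx": 0,"dy": 0,"dz": 0.05,"wx": 0,"wy": 0,"wz": 0,"hand": 12},{"dx": 0,"dy": 0,"dz": 0.05,"wx": 0,"wy": 0,"wz": 0,"hand": 25},{"dx": 0,"dy": 0,"dz": 0.05,"wx": 0,"wy": 0,"wz": 0,"hand": 40},{"dx": 0,"dy": 0,"dz": 0,"wx": 0,"wy": 0,"wz": 0,"hand": 55},{"dx": 0,"dy": 0,"dz": -0.5,"wx": 0,"wy": 0,"wz": 0,"hand": 55},{"dx": 0,"dy": 0,"dz": -1.2,"wx": 0,"wy": 0,"wz": 0,"hand": 55},{"dx": 0,"dy": 0,"dz": -2.2,"wx": 0,"wy": 0,"wz": 0,"hand": 55},{"dx": 0,"dy": 0,"dz": -3,"wx": 0,"wy": 0,"wz": 0,"hand": 55},{"dx": 0,"dy": 0,"dz": -3,"wx": 0,"wy": 0,"wz": 0,"hand": 55}])

```text
clock: 13.95
eef_pos: [0.404, -0.0301, 0.1711]
tool_rot: [0.0, 1.0, -0.001, 0.004]
ft_force: [0.4, -0.6, -0.1]
grip_width: 0.0547
grasp_force: 0.0
```

```bash
python3 - <<'E'
from h import *
o=bot.get_obs();print(o['clock'],o['eef_pos'],o['joint_pos'])
a=bot.camera('scene');b=bot.camera('top')
t,s=np.array(b)[:,:,::-1].copy(),np.array(a)[:,:,::-1].copy()
u=proj('top',bw(0,.03,.07))[0].astype(int);v=proj('scene',bw(0,.03,.07))[0].astype(int);print(u,v)
A=cv2.resize(t[u[1]-25:u[1]+25,u[0]-25:u[0]+25],(400,400),interpolation=cv2.INTER_CUBIC)
B=cv2.resize(s[v[1]-25:v[1]+25,v[0]-25:v[0]+25],(400,400),interpolation=cv2.INTER_CUBIC)
C=np.zeros((200,800,3),np.uint8)
w=proj('scene',[.42,-.03,.005])[0].astype(int);C[:,:300]=cv2.resize(s[w[1]-25:w[1]+25,w[0]-37:w[0]+38],(300,200))
C[:,400:700]=cv2.resize(s[160:260,210:360],(300,200))
cv2.imwrite('pics/c8.png',np.vstack([np.hstack([A,B]),C]));cv2.imwrite('pics/top8.png',t);cv2.imwrite('pics/scene8.png',s)
E
```

```text
13.95 [ 0.40403714 -0.03011118  0.1711417 ] [-0.0732671   0.09636939 -0.36389081  1.10173215 -0.00155297 -0.07316948]
[244 231] [269 198]
```

View pics/c8.png

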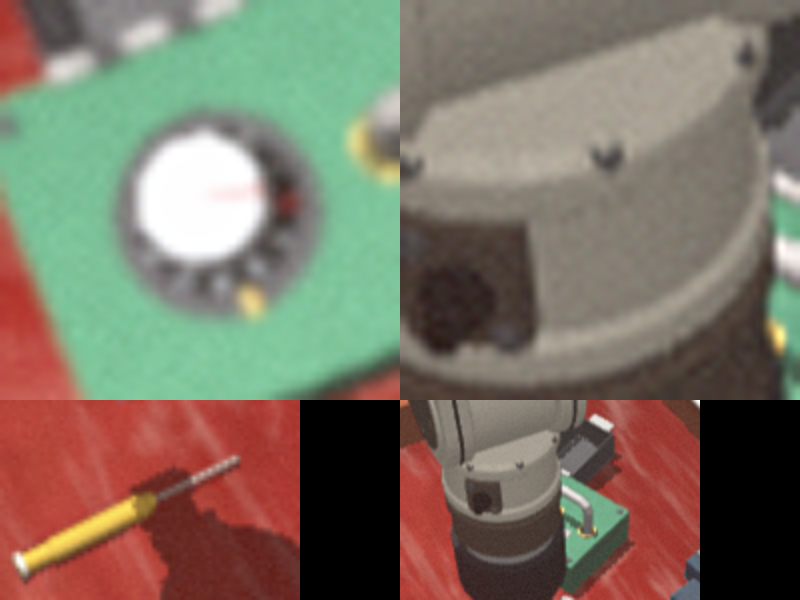

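Top crop: knob top centre is at (203,200), the red line ends at (262,188), the disc mark is at (288,203) and the pointer at (250,302). That puts the line about 80–90° CCW of the pointer. The screwdriver lies flat on the bench.

```bash
python3 - <<'E'
from h import *
P=lambda u,v,z:at_z('top',244-25+u/8,231-25+v/8,z)
k=P(203,200,.0765);ds=P(220,213,.0505);e=P(262,188,.0765);m=P(288,203,.0505);pt=P(250,302,.0505)
loc=lambda w:R.from_euler('z',-BY).apply(w-np.r_[BX,0])
for n,w in dict(knob=k,disc=ds,end=e,mark=m,pt=pt).items():print(n,loc(w).round(4))
a=lambda d:np.degrees(np.arctan2(d[1],d[0]))
c=(k+ds)/2
print(a(e-k),a(m-c),a(pt-c),'dial',a(e-k)-np.degrees(BY)-180,a(m-c)-np.degrees(BY)-180)
D=c.copy();D[2]=.12
o=bot.get_obs();Rg=Rt(BY-np.pi/2);print(D,goal(D,Rg),goal([D[0],D[1],.066],Rg))
E
```

```text
knob [-0.0007  0.0301  0.0765]
disc [-0.0007  0.0296  0.0505]
end [-0.0037  0.0154  0.0765]
mark [-0.0052  0.0126  0.0505]
pt [-0.0249  0.0311  0.0505]
-79.5991218949076 -82.58301314233097 -161.066007025554 dial -281.6007012279312 -284.5845924753546
[0.53219398 0.24501811 0.12      ] {'dx': -2.63, 'dy': 5.5, 'dz': 0.921, 'wx': -0.01, 'wy': -0.018, 'wz': -22.402} {'dx': -2.63, 'dy': 5.501, 'dz': 2.001, 'wx': -0.01, 'wy': -0.018, 'wz': -22.402}
```

Call:
drive_tool(rows=[{"dx": -2.63,"dy": 5.5,"dz": 0,"wx": 0,"wy": 0,"wz": -22.4,"hand": 50},{"dx": -2.63,"dy": 5.5,"dz": 0,"wx": 0,"wy": 0,"wz": -22.4,"hand": 50},{"dx": -2.63,"dy": 5.5,"dz": 0,"wx": 0,"wy": 0,"wz": -22.4,"hand": 50},{"dx": -2.63,"dy": 5.5,"dz": 0,"wx": 0,"wy": 0,"wz": -22.4,"hand": 50},{"dx": -2.63,"dy": 5.5,"dz": 0,"wx": 0,"wy": 0,"wz": -22.4,"hand": 50},{"dx": -2.63,"dy": 5.5,"dz": 0,"wx": 0,"wy": 0,"wz": -22.4,"hand": 50},{"dx": -2.63,"dy": 5.5,"dz": 0,"wx": 0,"wy": 0,"wz": -22.4,"hand": 50},{"dx": -2.63,"dy": 5.5,"dz": 0,"wx": 0,"wy": 0,"wz": -22.4,"hand": 50},{"dx": -2.63,"dy": 5.5,"dz": 0,"wx": 0,"wy": 0,"wz": -22.4,"hand": 50},{"dx": -2.63,"dy": 5.5,"dz": 0,"wx": 0,"wy": 0,"wz": -22.4,"hand": 50},{"dx": -2.63,"dy": 5.5,"dz": 0,"wx": 0,"wy": 0,"wz": -22.4,"hand": 50},{"dx": -2.63,"dy": 5.5,"dz": 0,"wx": 0,"wy": 0,"wz": -22.4,"hand": 50},{"dx": -2.63,"dy": 5.5,"dz": 0,"wx": 0,"wy": 0,"wz": -22.4,"hand": 50},{"dx": -2.63,"dy": 5.5,"dz": 0,"wx": 0,"wy": 0,"wz": -22.4,"hand": 50},{"dx": -2.63,"dy": 5.5,"dz": 0,"wx": 0,"wy": 0,"wz": -22.4,"hand": 50},{"dx": -2.63,"dy": 5.5,"dz": 0,"wx": 0,"wy": 0,"wz": -22.4,"hand": 50}])

```text
clock: 15.65
eef_pos: [0.5309, 0.245, 0.1637]
tool_rot: [0.828, -0.56, -0.001, 0.002]
ft_force: [-0.0, 0.0, -0.1]
grip_width: 0.0498
grasp_force: 0.0
```

```bash
python3 - <<'E'
from h import *
o=bot.get_obs();print(o['clock'],o['eef_pos'],o['joint_pos'],o['ft_torque'])
print(goal([.5322,.245,.066],Rt(BY-np.pi/2)))
E
```

```text
15.65 [0.53092083 0.24498423 0.16365795] [ 4.32246509e-01  4.53956568e-01  1.04522056e-01  1.22667235e+00
  1.48073841e-04 -1.52044406e+00] [ 0.00144622  0.02022094 -0.00026668]
{'dx': 0.009, 'dy': -0.034, 'dz': 1.953, 'wx': 0.061, 'wy': -0.001, 'wz': -0.024}
```

Call:
drive_tool(rows=[{"dx": 0,"dy": -0.03,"dz": 0.6,"wx": 0,"wy": 0,"wz": 0,"hand": 50},{"dx": 0,"dy": -0.03,"dz": 1.2,"wx": 0,"wy": 0,"wz": 0,"hand": 50},{"dx": 0,"dy": -0.03,"dz": 1.6,"wx": 0,"wy": 0,"wz": 0,"hand": 50},{"dx": 0,"dy": -0.03,"dz": 1.9,"wx": 0,"wy": 0,"wz": 0,"hand": 50},{"dx": 0,"dy": -0.03,"dz": 1.93,"wx": 0,"wy": 0,"wz": 0,"hand": 50},{"dx": 0,"dy": -0.03,"dz": 1.93,"wx": 0,"wy": 0,"wz": 0,"hand": 40},{"dx": 0,"dy": -0.03,"dz": 1.93,"wx": 0,"wy": 0,"wz": 0,"hand": 30},{"dx": 0,"dy": -0.03,"dz": 1.93,"wx": 0,"wy": 0,"wz": 0,"hand": 20},{"dx": 0,"dy": -0.03,"dz": 1.93,"wx": 0,"wy": 0,"wz": 0,"hand": 20},{"dx": 0,"dy": -0.03,"dz": 1.93,"wx": 0,"wy": 0,"wz": 0,"hand": 20}])

```text
clock: 16.65
eef_pos: [0.5343, 0.2465, 0.0698]
tool_rot: [0.829, -0.559, 0.0, -0.001]
ft_force: [3.2, 0.6, 3.7]
grip_width: 0.028
grasp_force: 59.5
```

```bash
python3 - <<'E'
from h import *
o=bot.get_obs();print(o['clock'],o['eef_pos'],o['ft_force'],o['ft_torque'],o['grip_width'],o['tau'][5])
E
```

```text
16.65 [0.53431809 0.24646296 0.06977967] [3.19780079 0.57387049 3.724396  ] [ 0.29030797 -0.7840519  -0.05476778] 0.02800374675738022 -0.014359885244630277
```

Call:
drive_tool(rows=[{"dx": 0,"dy": 0,"dz": 0,"wx": 0,"wy": 0,"wz": 1.5,"hand": 20},{"dx": 0,"dy": 0,"dz": 0,"wx": 0,"wy": 0,"wz": 3,"hand": 20},{"dx": 0,"dy": 0,"dz": 0,"wx": 0,"wy": 0,"wz": 4.5,"hand": 20},{"dx": 0,"dy": 0,"dz": 0,"wx": 0,"wy": 0,"wz": 6,"hand": 20},{"dx": 0,"dy": 0,"dz": 0,"wx": 0,"wy": 0,"wz": 7.5,"hand": 20},{"dx": 0,"dy": 0,"dz": 0,"wx": 0,"wy": 0,"wz": 9,"hand": 20},{"dx": 0,"dy": 0,"dz": 0,"wx": 0,"wy": 0,"wz": 9,"hand": 20},{"dx": 0,"dy": 0,"dz": 0,"wx": 0,"wy": 0,"wz": 9,"hand": 20}])

```text
clock: 17.45
eef_pos: [0.5331, 0.2465, 0.0698]
tool_rot: [-0.552, 0.834, 0.001, -0.0]
ft_force: [1.2, 1.7, 5.3]
grip_width: 0.0278
grasp_force: 60.1
```

```bash
cat > r.py <<'E'
from h import *
o=bot.get_obs();print(o['clock'],o['eef_pos'],o['ft_force'].round(1),o['ft_torque'].round(3),np.degrees((R.from_quat(o['tool_rot'])*Rt(BY-np.pi/2).inv()).as_rotvec()).round(1),o['tau'][5])
E
python3 r.py
```

```text
17.45 [0.53311003 0.24646876 0.06976916] [1.2 1.7 5.3] [ 0.289 -0.24   0.199] [  0.    0.1 -45. ] 0.14326888136565685
```

Call:
drive_tool(rows=[{"dx": 0,"dy": 0,"dz": 0,"wx": 0,"wy": 0,"wz": 1,"hand": 20},{"dx": 0,"dy": 0,"dz": 0,"wx": 0,"wy": 0,"wz": 1,"hand": 20}])

```text
clock: 17.65
eef_pos: [0.533, 0.2465, 0.0698]
tool_rot: [-0.515, 0.857, 0.001, -0.0]
ft_force: [0.7, 2.2, 6.4]
grip_width: 0.028
grasp_force: 60.1
```

```bash
python3 r.py
```

```text
17.65 [0.53297694 0.24650658 0.06976675] [0.7 2.2 6.4] [ 0.328 -0.154  0.146] [ -0.    0.1 -50. ] 0.39838526397943497
```

Call:
drive_tool(rows=[{"dx": 0,"dy": 0,"dz": 0,"wx": 0,"wy": 0,"wz": 1,"hand": 20},{"dx": 0,"dy": 0,"dz": 0,"wx": 0,"wy": 0,"wz": 1,"hand": 20}])

```text
clock: 17.85
eef_pos: [0.5329, 0.2466, 0.0697]
tool_rot: [-0.477, 0.879, 0.001, -0.001]
ft_force: [-0.6, 2.2, 5.3]
grip_width: 0.0277
grasp_force: 60.1
```

```bash
python3 r.py
```

```text
17.85 [0.53285413 0.24657282 0.06974959] [-0.6  2.2  5.3] [ 0.331 -0.055  0.068] [ -0.    0.1 -55.1] 0.31338443979620934
```

Call:
drive_tool(rows=[{"dx": 0,"dy": 0,"dz": 0,"wx": 0,"wy": 0,"wz": 1,"hand": 20},{"dx": 0,"dy": 0,"dz": 0,"wx": 0,"wy": 0,"wz": 1,"hand": 20}])

```text
clock: 18.05
eef_pos: [0.5328, 0.2466, 0.0698]
tool_rot: [-0.438, 0.899, 0.001, -0.001]
ft_force: [-0.1, 1.6, 7.1]
grip_width: 0.0277
grasp_force: 60.2
```

```bash
python3 r.py
```

```text
18.05 [0.53277536 0.24664643 0.06976143] [-0.1  1.6  7.1] [ 0.391 -0.051 -0.082] [ -0.    0.1 -60.1] 0.20070441998541355
```

Call:
drive_tool(rows=[{"dx": 0,"dy": 0,"dz": 0,"wx": 0,"wy": 0,"wz": 1,"hand": 20},{"dx": 0,"dy": 0,"dz": 0,"wx": 0,"wy": 0,"wz": 1,"hand": 20}])

```text
clock: 18.25
eef_pos: [0.5327, 0.2467, 0.0697]
tool_rot: [-0.398, 0.917, 0.001, -0.001]
ft_force: [-0.1, 1.9, 5.3]
grip_width: 0.0278
grasp_force: 60.2
```

```bash
python3 r.py
```

```text
18.25 [0.53265535 0.24672683 0.06974459] [-0.1  1.9  5.3] [ 0.408  0.019 -0.184] [ -0.    0.1 -65.1] 0.09176871506497264
```

Call:
drive_tool(rows=[{"dx": 0,"dy": 0,"dz": 0,"wx": 0,"wy": 0,"wz": 1,"hand": 20},{"dx": 0,"dy": 0,"dz": 0,"wx": 0,"wy": 0,"wz": 1,"hand": 20}])

```text
clock: 18.45
eef_pos: [0.5326, 0.2468, 0.0698]
tool_rot: [-0.358, 0.934, 0.001, -0.001]
ft_force: [-0.8, 3.7, 5.9]
grip_width: 0.0278
grasp_force: 60.2
```

```bash
python3 r.py
```

```text
18.45 [0.53255307 0.24683462 0.06976996] [-0.8  3.7  5.9] [ 0.509  0.091 -0.11 ] [ -0.    0.2 -70.1] 0.1491942023858428
```

The torque crosses zero at a crest near 57° of turn, so the next seat is at about 73°. That matches the red line having been about 75° off. I'll go 3° more, release and check.

Call:
drive_tool(rows=[{"dx": 0,"dy": 0,"dz": 0,"wx": 0,"wy": 0,"wz": 0.6,"hand": 20},{"dx": 0,"dy": 0,"dz": 0,"wx": 0,"wy": 0,"wz": 0.6,"hand": 20}])

```text
clock: 18.65
eef_pos: [0.5325, 0.2469, 0.0698]
tool_rot: [-0.334, 0.943, 0.001, -0.001]
ft_force: [0.3, 3.0, 6.5]
grip_width: 0.0275
grasp_force: 60.2
```

```bash
python3 r.py
```

```text
18.65 [0.53252957 0.24689153 0.06975287] [0.3 3.  6.5] [ 0.407  0.109 -0.251] [ -0.    0.2 -73. ] -0.03369342419318855
```

Call:
drive_tool(rows=[{"dx": 0,"dy": 0,"dz": 0,"wx": 0,"wy": 0,"wz": 0,"hand": 35},{"dx": 0,"dy": 0,"dz": 0,"wx": 0,"wy": 0,"wz": 0,"hand": 50},{"dx": 0,"dy": 0,"dz": -0.3,"wx": 0,"wy": 0,"wz": 0,"hand": 50},{"dx": 0,"dy": 0,"dz": -1,"wx": 0,"wy": 0,"wz": 0,"hand": 50},{"dx": 0,"dy": 0,"dz": -2,"wx": 0,"wy": 0,"wz": 0,"hand": 50},{"dx": -0.5,"dy": 3,"dz": -2,"wx": 0,"wy": 0,"wz": 0,"hand": 50},{"dx": -0.5,"dy": 3,"dz": -2,"wx": 0,"wy": 0,"wz": 0,"hand": 50},{"dx": -0.5,"dy": 3,"dz": -2,"wx": 0,"wy": 0,"wz": 0,"hand": 50},{"dx": -0.5,"dy": 3,"dz": -2,"wx": 0,"wy": 0,"wz": 0,"hand": 50},{"dx": -0.5,"dy": 3,"dz": -2,"wx": 0,"wy": 0,"wz": 0,"hand": 50}])

```text
clock: 19.65
eef_pos: [0.4564, 0.3787, 0.1674]
tool_rot: [-0.335, 0.942, -0.001, -0.003]
ft_force: [-0.3, -0.7, -0.8]
grip_width: 0.0501
grasp_force: 0.0
```

```bash
cat > d.py <<'E'
from h import *
o=bot.get_obs();print(o['clock'],o['eef_pos'],R.from_quat(o['tool_rot']).as_matrix()[:,1])
t=np.array(bot.camera('top'))[:,:,::-1].copy();cv2.imwrite('pics/top9.png',t)
for nm,im in(('old',cv2.imread('pics/top8.png')),('new',t)):
    b,g,r=[im[:,:,i].astype(float) for i in range(3)]
    red=r-np.maximum(g,b)
    for z,ra,rb in((.0765,.002,.0135),(.0505,.0155,.0195)):
        sc=[]
        for a in range(-180,180,3):
            th=BY+np.pi+np.radians(a)
            ct=bw(-.0005,.03,z)
            v=[cv2.getRectSubPix(red.astype(np.float32),(1,1),tuple(map(float,proj('top',ct+[k*np.cos(th),k*np.sin(th),0])[0])))[0,0] for k in np.linspace(ra,rb,5)]
            sc.append(np.mean(v))
        sc=np.array(sc);i=np.argsort(-sc)[:6];print(nm,z,[(int(-180+3*j),round(float(sc[j]),1)) for j in i],np.median(sc))
s=proj('top',bw(-.0005,.03,.06))[0];print(s)
E
python3 d.py
```

```text
19.65 [0.45642441 0.37869505 0.16742528] [-6.31745879e-01  7.75175431e-01  4.42536835e-04]
old 0.0765 [(84, 15.8), (81, 15.5), (87, 14.7), (78, 14.1), (90, 12.7), (75, 12.1)] -0.06352491
old 0.0505 [(78, 46.3), (81, 43.6), (75, 41.1), (84, 39.4), (72, 34.2), (87, 31.8)] 1.021877
new 0.0765 [(-9, 29.3), (-6, 29.1), (-12, 28.7), (-3, 27.7), (-15, 27.5), (0, 25.6)] 5.574853
new 0.0505 [(-3, 33.4), (-6, 31.9), (0, 30.9), (-9, 28.7), (3, 25.5), (-12, 22.9)] 4.3712883
[245.59973036 232.00325862]
```

The dial now measures about -3° (disc mark) against the pointer's measured -2.6°, so it is in its seat. Next is the shackle.

```bash
python3 - <<'E'
from h import *
bot.camera('top')
for r in bot.outline_of('top','shackle')[:4]:
    m=r['region'];p=np.argwhere(m)[:,::-1].mean(0);w=at_z('top',*p,.085);d=R.from_euler('z',-BY).apply(w-np.r_[BX,0]);print(round(r['score'],2),p,m.sum(),d)
im=cv2.imread('pics/top8.png').astype(int)
P=[];
for y in range(-28,29,4):
  row=[]
  for x in range(-12,13,2):
    u=proj('top',bw(x/1e3,-.043+y/1e3,.09))[0];q=cv2.getRectSubPix(im[:,:,1:3].mean(2).astype(np.float32)-0,(1,1),tuple(map(float,u)))[0,0];row.append(int(q))
  print(y,row)
Rg=Rt(BY-np.pi/2)
for z in(.16,.079):print(goal(bw(-.001,-.043,z),Rg))
E
```

```text
0.75 [465.94833948 203.66420664] 271 [-0.12526348 -0.39847575  0.085     ]
0.66 [244.68125  231.490625] 320 [-0.0033824  0.0291753  0.085    ]
0.48 [275.87804878 216.28658537] 164 [ 0.00036465 -0.03941984  0.085     ]
-28 [159, 144, 120, 112, 121, 139, 152, 155, 157, 158, 159, 155, 153]
-24 [186, 152, 116, 107, 121, 141, 150, 150, 153, 155, 154, 155, 157]
-20 [139, 99, 88, 94, 123, 150, 165, 168, 163, 154, 158, 159, 157]
-16 [119, 89, 86, 97, 137, 172, 190, 187, 175, 162, 158, 158, 157]
-12 [123, 101, 96, 109, 142, 179, 199, 200, 183, 162, 154, 153, 155]
-8 [134, 113, 103, 115, 149, 190, 219, 221, 198, 168, 155, 156, 159]
-4 [139, 110, 92, 103, 141, 188, 220, 222, 198, 171, 159, 155, 154]
0 [142, 113, 90, 103, 140, 191, 220, 223, 200, 173, 158, 156, 155]
4 [128, 102, 88, 100, 140, 190, 222, 223, 197, 170, 156, 155, 156]
8 [136, 106, 90, 100, 138, 189, 221, 225, 199, 173, 161, 158, 157]
12 [130, 102, 95, 108, 141, 187, 221, 224, 202, 171, 159, 156, 157]
16 [144, 116, 104, 114, 145, 183, 209, 210, 192, 167, 155, 158, 157]
20 [152, 117, 92, 105, 143, 182, 202, 201, 186, 169, 158, 154, 156]
24 [133, 97, 98, 109, 132, 168, 184, 183, 171, 161, 159, 158, 157]
28 [168, 135, 124, 130, 141, 163, 180, 171, 161, 159, 160, 158, 157]
{'dx': 0.933, 'dy': -4.372, 'dz': 0.157, 'wx': 0.04, 'wy': -0.042, 'wz': -14.618}
{'dx': 0.925, 'dy': -4.373, 'dz': 1.777, 'wx': 0.04, 'wy': -0.042, 'wz': -14.618}
```

Call:
drive_tool(rows=[{"dx": 0.93,"dy": -4.37,"dz": 0.1,"wx": 0,"wy": 0,"wz": -14.62,"hand": 50},{"dx": 0.93,"dy": -4.37,"dz": 0.1,"wx": 0,"wy": 0,"wz": -14.62,"hand": 50},{"dx": 0.93,"dy": -4.37,"dz": 0.1,"wx": 0,"wy": 0,"wz": -14.62,"hand": 50},{"dx": 0.93,"dy": -4.37,"dz": 0.1,"wx": 0,"wy": 0,"wz": -14.62,"hand": 50},{"dx": 0.93,"dy": -4.37,"dz": 0.1,"wx": 0,"wy": 0,"wz": -14.62,"hand": 50},{"dx": 0.93,"dy": -4.37,"dz": 0.1,"wx": 0,"wy": 0,"wz": -14.62,"hand": 50},{"dx": 0.93,"dy": -4.37,"dz": 0.1,"wx": 0,"wy": 0,"wz": -14.62,"hand": 50},{"dx": 0.93,"dy": -4.37,"dz": 0.1,"wx": 0,"wy": 0,"wz": -14.62,"hand": 50},{"dx": 0.93,"dy": -4.37,"dz": 0.1,"wx": 0,"wy": 0,"wz": -14.62,"hand": 50},{"dx": 0.93,"dy": -4.37,"dz": 0.1,"wx": 0,"wy": 0,"wz": -14.62,"hand": 50},{"dx": 0.93,"dy": -4.37,"dz": 0.1,"wx": 0,"wy": 0,"wz": -14.62,"hand": 50},{"dx": 0.93,"dy": -4.37,"dz": 0.1,"wx": 0,"wy": 0,"wz": -14.62,"hand": 50},{"dx": 0.93,"dy": -4.37,"dz": 0.1,"wx": 0,"wy": 0,"wz": -14.62,"hand": 50}])

```text
clock: 21.1
eef_pos: [0.5592, 0.1787, 0.1631]
tool_rot: [0.829, -0.559, -0.001, 0.001]
ft_force: [0.5, 0.5, 0.1]
grip_width: 0.0498
grasp_force: 0.0
```

```bash
python3 - <<'E'
from h import *
print(goal(bw(.0005,-.04,.079),Rt(BY-np.pi/2)),bot.get_obs()['joint_pos'])
E
```

```text
{'dx': -0.035, 'dy': -0.025, 'dz': 1.683, 'wx': 0.04, 'wy': -0.0, 'wz': 0.003} [ 3.09476327e-01  4.57542516e-01  1.08823398e-01  1.22559662e+00
 -2.82348049e-04 -1.64561565e+00]
```

Call:
drive_tool(rows=[{"dx": -0.03,"dy": -0.02,"dz": 0.6,"wx": 0,"wy": 0,"wz": 0,"hand": 50},{"dx": -0.03,"dy": -0.02,"dz": 1.2,"wx": 0,"wy": 0,"wz": 0,"hand": 50},{"dx": -0.03,"dy": -0.02,"dz": 1.7,"wx": 0,"wy": 0,"wz": 0,"hand": 50},{"dx": -0.03,"dy": -0.02,"dz": 1.7,"wx": 0,"wy": 0,"wz": 0,"hand": 50},{"dx": -0.03,"dy": -0.02,"dz": 1.7,"wx": 0,"wy": 0,"wz": 0,"hand": 25},{"dx": -0.03,"dy": -0.02,"dz": 1.7,"wx": 0,"wy": 0,"wz": 0,"hand": 4},{"dx": -0.03,"dy": -0.02,"dz": 1.7,"wx": 0,"wy": 0,"wz": 0,"hand": 4},{"dx": -0.03,"dy": -0.02,"dz": 1.7,"wx": 0,"wy": 0,"wz": 0,"hand": 4},{"dx": -0.03,"dy": -0.02,"dz": 1.7,"wx": 0,"wy": 0,"wz": 0,"hand": 4}])

```text
clock: 22.0
eef_pos: [0.5607, 0.1811, 0.0801]
tool_rot: [0.83, -0.558, 0.0, -0.0]
ft_force: [-0.2, -0.4, 6.5]
grip_width: 0.008
grasp_force: 58.6
```

Call:
drive_tool(rows=[{"dx": 0,"dy": 0,"dz": -0.1,"wx": 0,"wy": 0,"wz": 0,"hand": 4},{"dx": 0,"dy": 0,"dz": -0.2,"wx": 0,"wy": 0,"wz": 0,"hand": 4},{"dx": 0,"dy": 0,"dz": -0.3,"wx": 0,"wy": 0,"wz": 0,"hand": 4},{"dx": 0,"dy": 0,"dz": -0.3,"wx": 0,"wy": 0,"wz": 0,"hand": 4}])

```text
clock: 22.4
eef_pos: [0.5595, 0.1809, 0.0938]
tool_rot: [0.83, -0.558, -0.001, 0.001]
ft_force: [0.5, 0.8, -0.1]
grip_width: 0.0079
grasp_force: 59.1
```

It comes free. I'll lift 95 mm.

Call:
drive_tool(rows=[{"dx": 0,"dy": 0,"dz": -0.25,"wx": 0,"wy": 0,"wz": 0,"hand": 4},{"dx": 0,"dy": 0,"dz": -0.5,"wx": 0,"wy": 0,"wz": 0,"hand": 4},{"dx": 0,"dy": 0,"dz": -0.75,"wx": 0,"wy": 0,"wz": 0,"hand": 4},{"dx": 0,"dy": 0,"dz": -1,"wx": 0,"wy": 0,"wz": 0,"hand": 4},{"dx": 0,"dy": 0,"dz": -1.3,"wx": 0,"wy": 0,"wz": 0,"hand": 4},{"dx": 0,"dy": 0,"dz": -1.6,"wx": 0,"wy": 0,"wz": 0,"hand": 4},{"dx": 0,"dy": 0,"dz": -1.85,"wx": 0,"wy": 0,"wz": 0,"hand": 4},{"dx": 0,"dy": 0,"dz": -1.9,"wx": 0,"wy": 0,"wz": 0,"hand": 4},{"dx": 0,"dy": 0,"dz": -1.9,"wx": 0,"wy": 0,"wz": 0,"hand": 4},{"dx": 0,"dy": 0,"dz": -1.9,"wx": 0,"wy": 0,"wz": 0,"hand": 4}])

```text
clock: 23.4
eef_pos: [0.5592, 0.1807, 0.1875]
tool_rot: [0.83, -0.558, -0.001, 0.002]
ft_force: [-0.5, 0.1, -0.5]
grip_width: 0.0077
grasp_force: 59.2
```

```bash
python3 d.py; python3 - <<'E'
from h import *
o=bot.get_obs();p=np.array(o['eef_pos']);print(o['clock'],p,o['grip_width'],o['grasp_force'],o['ft_force'])
bot.camera('scene')
print([(round(r['score'],2),np.round(r['extent'])) for r in bot.look_for('scene','shackle')[:5]],[(round(r['score'],2),np.round(r['extent'])) for r in bot.look_for('scene','cover')[:2]])
u=[proj('scene',p+[0,0,z])[0].round() for z in(.008,-.075)];print(u)
E
```

```text
23.4 [0.55920388 0.18067038 0.18748527] [-0.92651422 -0.37622987  0.0047415 ]
old 0.0765 [(84, 15.8), (81, 15.5), (87, 14.7), (78, 14.1), (90, 12.7), (75, 12.1)] -0.06352491
old 0.0505 [(78, 46.3), (81, 43.6), (75, 41.1), (84, 39.4), (72, 34.2), (87, 31.8)] 1.021877
new 0.0765 [(-93, 3.8), (-96, 3.8), (-90, 3.7), (-3, 3.7), (-87, 3.7), (-6, 3.7)] 3.4080603
new 0.0505 [(-135, 4.0), (-102, 4.0), (144, 4.0), (-108, 4.0), (-24, 4.0), (-105, 4.0)] 3.4907608
[245.59973036 232.00325862]
23.45 [0.55905328 0.18062075 0.18720842] 0.007745134795764032 59.161571972072124 [ 0.29584487 -0.91941017 -1.30417291]
[(0.71, array([299., 273.,  15.,  29.])), (0.71, array([240., 180.,  17.,  17.])), (0.65, array([292., 185.,  26.,  33.])), (0.62, array([417., 363.,  25.,  45.]))] [(0.82, array([300., 186.,  34.,  35.]))]
[array([293., 169.]), array([294., 199.])]
```

The shackle is detected at (292,185) in the gripper, with its feet about 65 mm above the box. The cover is open. I'll hand it in.

```bash
python3 -c "
from workcell import bot
print(bot.job_done())"
```

```text
the job is handed in; nothing more can be done
None
```

I opened the cover with the screwdriver, laid the screwdriver back on the bench, turned the dial to the pointer and handed the job in at 23.5 s, with the shackle held upright about 65 mm above the box; hand-in returned no verdict.

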